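# Lock the collar of the nozzle holder

## Robot

A 6-joint arm with a two-finger parallel gripper is mounted at the origin on a cart in front of the work surface, level with it; the furniture and walls round the work are solid. World frame = base frame: x ahead of the robot, y to its left, z up, the work surface at z = 0. Lengths are in m, angles in rad, forces in N, time in s.
With the tool pointing down it reaches from about 0.225 to 0.875 m from the base axis. Payload 3.4 kg.
Tool frame: the origin (TCP) lies on the centre line of the jaws, within the pads' length; the fingertips stand 11 mm ahead of it and the grasp point (between the pads) lies 8 mm behind it; z points along the fingers, y is the line along which they close (so a half turn about z gives the same grasp; the last joint's range is limited). The gripper opens to 85 mm and grips with 20 to 120 N. Pads are 22 mm wide; open, the fingers measure 114 mm over their backs; the gripper's body (76 mm by 85 mm) begins 54 mm behind the grasp point. The pads swing forward as they close: fully open they stand 13 mm farther back than shut.
Start: joints at [-1.447, 0.276, 1.505, -0, 1.361, -0.121], TCP at [0.139, -0.558, 0.242] pointing down, gripper open.
Joint ranges: [-2.89, 2.89], [-0.75, 2.08], [0.22, 2.7], [-1.18, 4.32], [0.11, 2.71], [-2.7, 2.7]. Speed limits (rad/s): [2.57, 2.57, 3.14, 3.14, 3.14, 3.14].

## Interface

Orientations are given as a unit quaternion [w, x, y, z].
In Python, from rig import manip, eyes, job gives the robot as it stands.
- The arm moves only by the tool drive_tool, never from a script. Its argument "rows" is a list of rows, each a list of 3 entries, a list of its own where there are three numbers: the turn, a rotation vector about the world's x, y, z in rad, then the shift along the world's x, y, z in cm, then the finger opening in cm, from 0 to 8.54. A call has 1 to 8 rows; each row shifts and turns the commanded pose from where the row before left it; what a row does not reach is not made up. A row lasts 1/8 s, in which the tool goes at most 62.5 mm and 10.7 degrees, less where a joint would pass 70% of its speed; a pose out of reach is approached as far as the arm can. A call is refused whole if a number of a shift passes 6.25 or a number of a turn 0.188, either way. A call with a gripper value outside its range is refused whole. The fingers move at their own pace and stop on an object; "force" is the grip in N (left out, the last holds). Time passes only in rows, so rows that do not move let the fingers close. It gives the time, the measured TCP pose, the force, the opening and the grip force at its end, in the units of the state.
- manip.get_state(): the state, without advancing time (a new reading comes with each control period).
- eyes.get_image(name): name is "scene" or "top" or "wrist"; returns the picture (400x640x3 uint8, red, green, blue); there is no depth.
- eyes.get_calibration(name): a dict with "camera_matrix" (3x3 intrinsics, pixels), "view" (4x4, takes a point from world to camera coordinates). Camera axes: x right, y up, looking along -z (the intrinsics and any distortion apply to the point x, -y, -z); pixel columns grow to the right and rows downward; lengths in m; the calibration is good to about 2 mm. A picture is of the moment at which its call begins: read the wrist's pose just before it. get_calibration takes no time and is no camera call; for the wrist camera it gives the pose at the moment of the call.
- job.sign_off(): hands the job in; it is judged then, once.
The state is a dict: "clock": time; "qpos": joint angles; "qd": joint speeds; "effort": joint torques, N m; "position": TCP position; "ee_rot": TCP orientation; "contact_force": force on the tool from outside, world axes, zero at the start; "moment": the same for the moment, N m; "width": finger opening in m; "gripper_force": force on a finger pad.
Only numpy, scipy, OpenCV 4.12 (cv2) and the standard library are available. Lean on these libraries where they do the work, as an engineer would, in place of code of your own. Each camera call takes 0.05 s, during which the arm holds its last target. There are 200 camera calls.

## Task

Two identical blue nozzle holders are screwed to the welding bench; one of them has the copper gas nozzle standing in it. Turn the lock collar of that holder clockwise by its black handle until the handle stands over the red locked mark, and let go. Leave the nozzle standing in its holder and do not turn the collar of the empty holder.

Things in the scene. Friction and masses are not known exactly. Their poses are not given: they have to be found in the camera images.
- lock_collar (a joint): Lock collar of the holder with the nozzle: knurled aluminium ring, 76 mm across, top 32 mm above the bench, turning about the holder's upright centre line. Grows CLOCKWISE seen from above: 0 is the open stop (narrow white mark), 1.40 rad is locked, handle over the middle of the red mark, end stop 1.75 is too far. Starts at 0 to 0.5. Stays where left; takes 2 to 3 N at the handle.
- lock_collar_grip (a point): Point on the axis of that collar's black handle, 64 mm above the bench, 70 mm from the holder's centre line. The handle is an upright round post, 14 mm across, at the end of a flat steel lever; its top is 80 mm above the bench (16 mm above this point). It is free to pinch in any direction from 45 mm above the bench up to its top, and goes round with the collar.
- locked_mark (a point): Point in the middle of the red locked mark of the nozzle's holder, 70 mm from its centre line, 11 mm above the bench: a red bar 16 mm wide running outward from 44 to 90 mm from the centre, on the blue base disc (184 mm across, 10 mm thick). The handle stands straight above this point when the collar is locked.
- gas_nozzle: Copper gas nozzle, a tube 22 mm across, 66 mm tall, standing loose on its wide end in the steel socket (44 mm outside, 44 mm high) in the middle of the holder to be locked. Origin: centre of its underside, 14 mm above the bench, within 2 mm of the holder's centre line, so it marks the axis the collar turns about. z points up along it; its top is 80 mm above the bench.
- spare_collar_grip (a point): The same point on the black handle of the other holder, which is identical but empty. Its collar must be left as it is.

How it is judged:
By the outcome, as a careful person would: the job done as asked, in the order asked, and still so for the second after the job is handed in, with the robot touching nothing.
It also fails if it takes over 35 s, if anything falls off the work surface, if the arm or the gripper's body presses on something with over 40 N, if the wrist force passes 120 N, or if a joint passes its speed limit or range.

## Working session

There is one attempt and no reset: what is moved stays moved. The work goes in short steps, Python scripts to look and compute and a tool call to move; the robot and the scene stay as the last step left them, time stands still between calls to the robot, and variables do not carry over. Pictures are saved under pics/ and viewed, at most 10 in all, crops included, and the job is handed in when it is done.

Besides the shell and the picture viewer there is one more tool, called after "Call:" as name(argument=value, ...) on one line, values as JSON. drive_tool: Moves the arm, as the interface text tells. Its arguments: {"type":"object","properties":{"rows":{"type":"array"},"force":{"type":"number"}},"required":["rows"]}

```bash
mkdir -p pics; cat > h.py <<'E'
import numpy as np,cv2
from rig import manip,eyes,job
def ray(cal,u,v):
    K=np.array(cal["camera_matrix"]);V=np.array(cal["view"])
    d=np.linalg.inv(K)@[u,v,1];d=np.array([d[0],-d[1],-d[2]])
    R=V[:3,:3];return -R.T@V[:3,3],R.T@d
def onz(cal,u,v,z):
    o,d=ray(cal,u,v);return o+d*(z-o[2])/d[2]
def tri(rs):
    A=0;b=0
    for o,d in rs:
        d=d/np.linalg.norm(d);P=np.eye(3)-np.outer(d,d);A=A+P;b=b+P@o
    return np.linalg.solve(A,b)
def proj(cal,p):
    K=np.array(cal["camera_matrix"]);V=np.array(cal["view"])
    c=V[:3,:3]@p+V[:3,3];q=K@[c[0],-c[1],-c[2]];return q[:2]/q[2]
E
python3 - <<'E'
from h import *
for n in("scene","top"):
    im=eyes.get_image(n);cv2.imwrite(f"pics/{n}0.png",im[:,:,::-1]);print(n,eyes.get_calibration(n))
E
```

```text
scene {'camera_matrix': array([[480.49491375,   0.        , 320.2169065 ],
       [  0.        , 480.49491375, 198.06910969],
       [  0.        ,   0.        ,   1.        ]]), 'view': array([[-8.79708267e-01, -4.75513053e-01, -8.37940091e-04,
         4.15552600e-01],
       [ 1.76226978e-01, -3.27658973e-01,  9.28215303e-01,
        -1.89982062e-01],
       [-4.41653051e-01,  8.16411008e-01,  3.72042536e-01,
        -7.84621514e-01],
       [ 0.00000000e+00,  0.00000000e+00,  0.00000000e+00,
         1.00000000e+00]])}
top {'camera_matrix': array([[438.73165444,   0.        , 323.38161263],
       [  0.        , 438.73165444, 195.86274271],
       [  0.        ,   0.        ,   1.        ]]), 'view': array([[-0.01936422, -0.99965302, -0.01785676, -0.05835627],
       [ 0.99542164, -0.02094811,  0.09325741, -0.53558107],
       [-0.09359911, -0.01596915,  0.99548189, -0.85589155],
       [ 0.        ,  0.        ,  0.        ,  1.        ]])}
```

View pics/scene0.png

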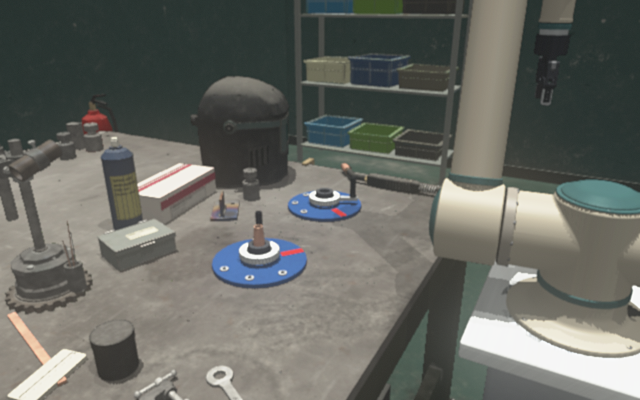

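View pics/top0.png

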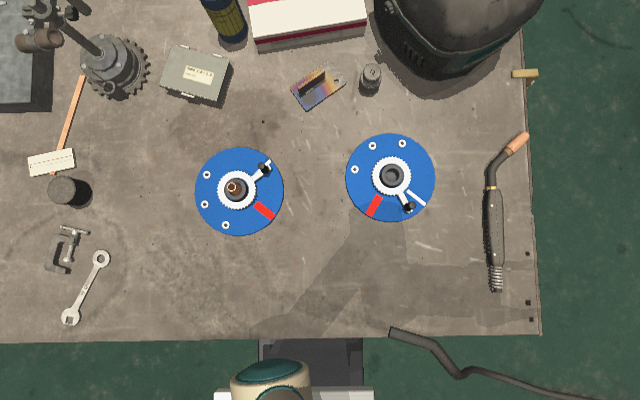

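The top view shows the nozzle in the left holder: centre about (237,190), black handle about (265,168) and red mark about (264,211). The right holder at (390,177) is empty. In the scene view the nozzle is at (258,235), with the handle top behind it at about (259,212).

```bash
python3 - <<'E'
from h import *
T=cv2.imread("pics/top0.png");S=cv2.imread("pics/scene0.png");ct=eyes.get_calibration("top");cs=eyes.get_calibration("scene")
h=cv2.cvtColor(T,cv2.COLOR_BGR2HSV)
def comp(m,x0,x1,y0,y1,nm):
    z=np.zeros_like(m);z[y0:y1,x0:x1]=m[y0:y1,x0:x1]
    n,l,st,c=cv2.connectedComponentsWithStats(z)
    for i in range(1,n):
        if st[i,4]>8: print(nm,st[i],c[i].round(1))
blue=cv2.inRange(h,(100,150,60),(125,255,255));z=np.zeros_like(blue);z[140:245,185:292]=blue[140:245,185:292]
(c,ax,a)=cv2.fitEllipse(cv2.convexHull(np.vstack(cv2.findNonZero(z))));print("disc",c,ax,onz(ct,*c,.010))
red=cv2.inRange(h,(0,170,120),(8,255,255))|cv2.inRange(h,(172,170,120),(180,255,255));comp(red,240,290,195,230,"red")
comp(cv2.inRange(h,(0,0,0),(180,255,55)),250,285,150,185,"dark top")
comp(cv2.inRange(h,(0,60,60),(20,200,255)),220,255,175,205,"copper")
comp(cv2.inRange(cv2.cvtColor(S,cv2.COLOR_BGR2HSV),(0,0,0),(180,255,45)),250,270,205,226,"dark scene")
a=cv2.resize(T[135:245,185:295],None,fx=3.6,fy=3.6,interpolation=2);b=cv2.resize(S[200:290,205:315],(396,324),interpolation=2)
b=cv2.copyMakeBorder(b,0,72,0,0,0);cv2.imwrite("pics/c.png",np.hstack([a,b]))
E
```

```text
disc (238.58848571777344, 191.08616638183594) (87.37944030761719, 88.6271743774414) [0.54914191 0.10461766 0.01      ]
red [254 202  21  18 164] [263.9 210.3]
dark top [261 165   8   9  44] [264.8 169.7]
copper [227 182  15  13 144] [233.9 188. ]
```

View pics/c.png

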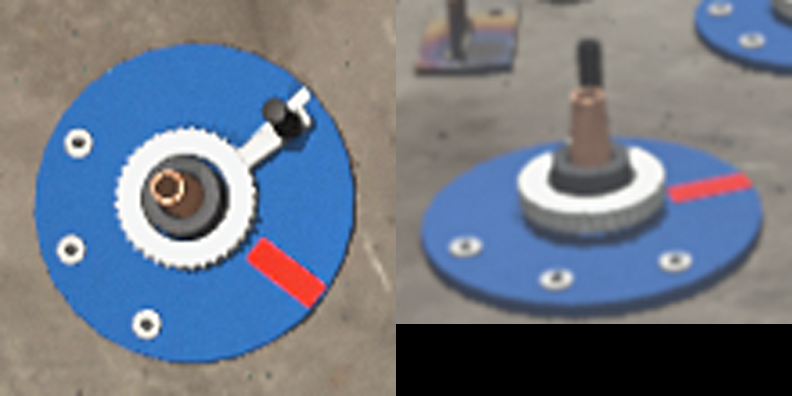

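The crop shows the handle top at about (261.4,165.8) and the nozzle top at (231.7,187) in the top image. In the scene image the handle top is at (258.6,212) and the nozzle top at (258.9,225.5).

```bash
python3 - <<'E'
from h import *
ct=eyes.get_calibration("top");cs=eyes.get_calibration("scene")
H=tri([ray(ct,261.4,165.8),ray(cs,258.6,212.3)]);N=tri([ray(ct,231.7,187),ray(cs,258.9,225.7)])
R=tri([ray(ct,263.9,210.3),ray(cs,205+(710-396)/3.6,200+187/3.6)])
print("handle top",H,onz(ct,261.4,165.8,.08));print("noz",N,onz(ct,231.7,187,.08));print("red",R,onz(ct,263.9,210.3,.011))
C=np.array([.5491,.1046])
for p in(onz(ct,261.4,165.8,.08),onz(ct,263.9,210.3,.011)):
    d=p[:2]-C;print(np.hypot(*d),np.arctan2(d[1],d[0]))
s=manip.get_state();print(s["clock"],s["position"],s["ee_rot"],s["width"])
E
```

```text
handle top [0.58929777 0.04679331 0.07807816] [0.58880539 0.04638483 0.08      ]
noz [0.54940794 0.10281422 0.08009193] [0.54954559 0.10291492 0.08      ]
red [0.50820347 0.05257514 0.01057394] [0.50859002 0.05273926 0.011     ]
0.07046646853255631 -0.9722223283702657
0.06580725396444234 -2.2339248214390235
0.1 [ 0.13928506 -0.55739854  0.24152107] [-8.41777096e-04  9.92517408e-01  1.22100308e-01  4.04213087e-06] 0.08518040396712799
```

Call:
drive_tool(rows=[[[0,0,0.12],[2.8,3.8,0],8.5],[[0,0,0.12],[2.8,3.8,0],8.5],[[0,0,0.12],[2.8,3.8,0],8.5],[[0,0,0.12],[2.8,3.8,0],8.5],[[0,0,0.12],[2.8,3.8,0],8.5],[[0,0,0.12],[2.8,3.8,0],8.5],[[0,0,0.12],[2.8,3.8,0],8.5],[[0,0,0.12],[2.8,3.8,0],8.5]])

```text
clock: 1.1
position: [0.3639, -0.2524, 0.2421]
ee_rot: [-0.0, 0.823, 0.568, 0.0]
contact_force: [0.2, -0.4, -0.8]
width: 0.0851
gripper_force: 0.0
```

Call:
drive_tool(rows=[[[0,0,0.12],[2.8,3.8,0],8],[[0,0,0.12],[2.8,3.8,0],7],[[0,0,0.12],[2.8,3.8,0],6],[[0,0,0.12],[2.8,3.8,0],5],[[0,0,0.12],[2.8,3.8,0],5],[[0,0,0.12],[2.8,3.8,0],5],[[0,0,0.12],[2.8,3.8,0],5],[[0,0,0],[0,0,0],5]])

```text
clock: 2.1
position: [0.5606, 0.0146, 0.2415]
ee_rot: [-0.0, 0.52, 0.854, 0.0]
contact_force: [-0.2, -0.1, -0.9]
width: 0.0499
gripper_force: 0.0
```

```bash
cat > look.py <<'E'
import sys
from h import *
s=manip.get_state();cw=eyes.get_calibration("wrist");im=eyes.get_image("wrist")
cv2.imwrite(f"pics/{sys.argv[1]}.png",im[:,:,::-1]);np.savez(f"pics/{sys.argv[1]}",**cw)
w,x,y,z=s["ee_rot"];print(s["clock"],s["position"],s["ee_rot"],"yaw y",2*np.arctan2(y,x)-np.pi/2,s["width"],s["contact_force"],s["qpos"])
for n,p in dict(handle=[.589,.0465,.08],noz=[.5493,.103,.08],red=[.5085,.0527,.011]).items(): print(n,proj(cw,np.array(p)))
E
python3 look.py w1
```

```text
2.1 [0.56063894 0.0145844  0.24148038] [-4.02498571e-04  5.19681374e-01  8.54359986e-01  3.49330913e-04] yaw y 0.4778402190112696 0.0499115018300576 [-0.16787826 -0.11492453 -0.88019479] [-9.86769173e-02  2.55203626e-01  1.53630763e+00  1.00255402e-03
  1.35050462e+00 -5.76736416e-01]
handle [355.69310465 160.47489373]
noz [347.89263856  80.08548371]
red [284.47787658 107.4849868 ]
```

View pics/w1.png

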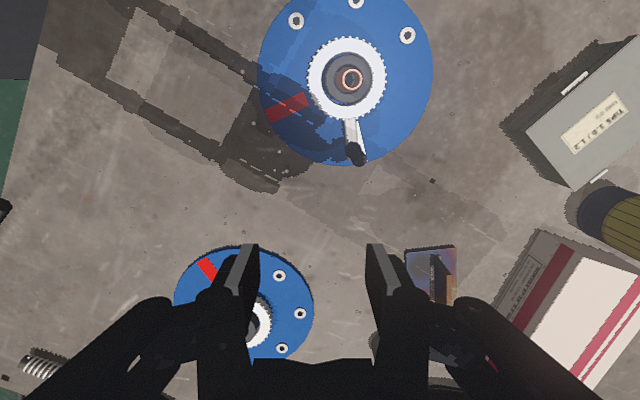

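The wrist view shows the handle top at (357,158), the nozzle at (350,79) and the red bar at (286,108). These are within about 2 px (1 mm) of the projected estimates, so I'll go down and grip.

Call:
drive_tool(rows=[[[0,0,0.12],[1.4,1.6,0],5],[[0,0,0],[1.4,1.6,0],5],[[0,0,0],[0,0,-5],5],[[0,0,0],[0,0,-5],5],[[0,0,0],[0,0,-2],5],[[0,0,0],[0,0,0],5],[[0,0,0],[0,0,0],5]], force=20)

```text
clock: 3.02
position: [0.5883, 0.0438, 0.1234]
ee_rot: [0.001, 0.47, 0.883, 0.0]
contact_force: [0.1, 0.5, -0.2]
width: 0.0501
gripper_force: 0.0
```

```bash
python3 look.py w2
```

```text
3.025 [0.58829696 0.04378944 0.12344848] [9.63477284e-04 4.69840726e-01 8.82750578e-01 4.24494463e-04] yaw y 0.5925750553877789 0.050112088838763016 [ 0.08940455  0.52943319 -0.20144927] [-4.35792214e-02  3.84651474e-01  1.65321330e+00 -7.20727731e-05
  1.10162317e+00 -6.36121757e-01]
handle [314.32119082 226.06740913]
noz [311.90759219 100.7450732 ]
red [226.48796107 124.28590156]
```

View pics/w2.png

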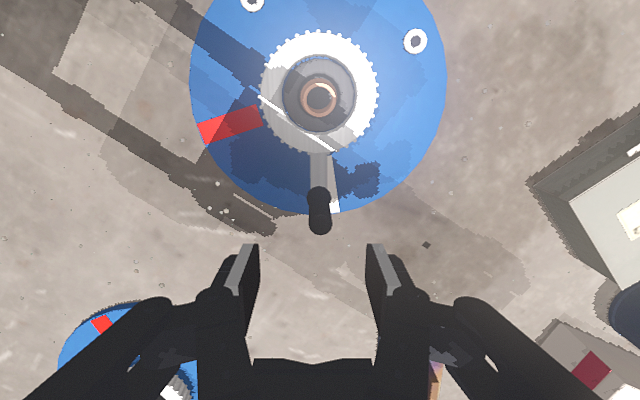

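At close range the handle top is at (320,225), the nozzle top at (319,97) and the red bar at about (229,125).

```bash
python3 - <<'E'
from h import *
c=dict(np.load("pics/w2.npz"));c1=dict(np.load("pics/w1.npz"))
for n,u,v,u1,v1,z in(("h",320,224,357,157,.08),("n",319,97,350,79,.08),("r",229,125,286,108,.011)): print(n,onz(c,u,v,z),onz(c1,u1,v1,z),tri([ray(c,u,v),ray(c1,u1,v1)]))
E
```

```text
h [0.59097114 0.04937011 0.08      ] [0.58847014 0.04979535 0.08      ] [0.5888814  0.05040901 0.08354147]
n [0.55125873 0.10652223 0.08      ] [0.55044461 0.10456012 0.08      ] [0.55207246 0.10620414 0.05848411]
r [0.51026134 0.05327234 0.011     ] [0.51016492 0.05296666 0.011     ] [0.51004683 0.05284884 0.00925786]
```

Call:
drive_tool(rows=[[[0,0,0],[0.2,0.5,0],5],[[0,0,0],[0,0,-3],5],[[0,0,0],[0,0,-3.2],5],[[0,0,0],[0,0,0],3],[[0,0,0],[0,0,0],1],[[0,0,0],[0,0,0],0.5],[[0,0,0],[0,0,0],0.5],[[0,0,0],[0,0,0],0.5]], force=25)

```text
clock: 4.08
position: [0.5905, 0.0492, 0.0617]
ee_rot: [0.001, 0.469, 0.883, 0.001]
contact_force: [-0.1, 0.6, 4.6]
width: 0.0131
gripper_force: 25.3
```

```bash
python3 - <<'E'
from h import *
C=np.array([.550,.105]);p=np.array([.5905,.0492]);d=p-C
for i in range(1,11):
    c,s=np.cos(-.127),np.sin(-.127);n=np.array([[c,-s],[s,c]])@d;print(((n-d)*100).round(2),(n+C).round(4));d=n
E
```

```text
[-0.74 -0.47] [0.5831 0.0445]
[-0.79 -0.37] [0.5752 0.0408]
[-0.83 -0.27] [0.5668 0.0381]
[-0.86 -0.16] [0.5582 0.0365]
[-0.87 -0.05] [0.5495 0.0361]
[-0.87  0.06] [0.5408 0.0367]
[-0.86  0.17] [0.5322 0.0384]
[-0.83  0.28] [0.5239 0.0412]
[-0.79  0.38] [0.516 0.045]
[-0.73  0.48] [0.5087 0.0498]
```

Call:
drive_tool(rows=[[[0,0,-0.127],[-0.74,-0.47,0],0.5],[[0,0,-0.127],[-0.79,-0.37,0],0.5],[[0,0,-0.127],[-0.83,-0.27,0],0.5],[[0,0,-0.127],[-0.86,-0.16,0],0.5],[[0,0,-0.127],[-0.87,-0.05,0],0.5],[[0,0,0],[0,0,0],0.5]])

```text
clock: 4.82
position: [0.5483, 0.0368, 0.0616]
ee_rot: [-0.0, 0.722, 0.692, 0.001]
contact_force: [-1.1, 2.3, 7.4]
width: 0.0129
gripper_force: 25.6
```

Call:
drive_tool(rows=[[[0,0,-0.127],[-0.87,0.06,0],0.5],[[0,0,-0.127],[-0.86,0.17,0],0.5],[[0,0,-0.127],[-0.83,0.28,0],0.5],[[0,0,-0.127],[-0.79,0.38,0],0.5],[[0,0,-0.127],[-0.73,0.48,0],0.5],[[0,0,0],[0,0,0],0.5],[[0,0,0],[0,0,0],0.5]])

```text
clock: 5.7
position: [0.5083, 0.051, 0.0617]
ee_rot: [-0.001, 0.902, 0.432, 0.002]
contact_force: [-0.3, 4.6, 6.7]
width: 0.0129
gripper_force: 25.6
```

```bash
python3 look.py w3; python3 - <<'E'
from h import *
a=eyes.get_image("top")[:,:,::-1];b=eyes.get_image("scene")[:,:,::-1]
cv2.imwrite("pics/d.png",np.hstack([cv2.resize(a[135:245,185:295],(396,396),interpolation=2),cv2.resize(b[190:300,205:315],(396,396),interpolation=2)]))
E
```

```text
5.7 [0.50833703 0.05100791 0.06165249] [-5.25167482e-04  9.01641714e-01  4.32480710e-01  1.54255074e-03] yaw y -0.6763104755704339 0.012948520400434163 [-0.29125449  4.57399902  6.7267859 ] [-0.03790868  0.35170236  1.90274183  0.00305979  0.88491148  0.6364665 ]
handle [495.03795866 181.21108615]
noz [307.47797469 126.1029475 ]
red [308.93344366 224.1635159 ]
```

View pics/w3.png

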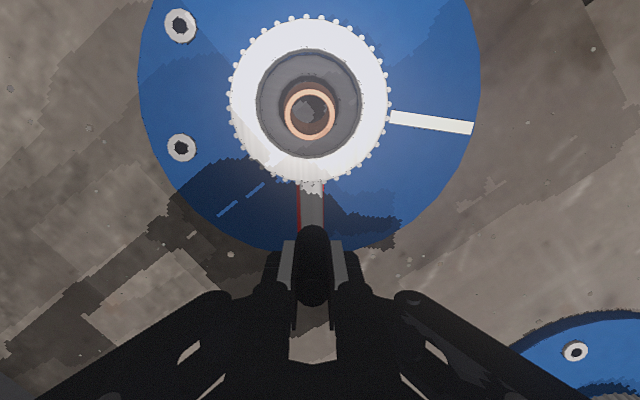

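The wrist view shows the lever (columns 300–323) centred over the red bar (visible from 296 to 325), with the nozzle standing at (310,112). I'll let go and rise straight up.

Call:
drive_tool(rows=[[[0,0,0],[0,0,0],2],[[0,0,0],[0,0,0],4],[[0,0,0],[0,0,0],5],[[0,0,0],[0,0,0],5],[[0,0,0],[0,0,3],5],[[0,0,0],[0,0,4],5],[[0,0,0],[0,0,5],5],[[0,0,0],[0,0,0],5]])

```text
clock: 6.85
position: [0.5105, 0.0495, 0.1843]
ee_rot: [0.002, 0.902, 0.433, 0.004]
contact_force: [0.0, 0.0, -0.1]
width: 0.0501
gripper_force: 0.0
```

Call:
drive_tool(rows=[[[0,0,0],[-2,-5,2],5],[[0,0,0],[-2,-5,2],5],[[0,0,0],[-2,-5,0],5],[[0,0,0],[0,0,0],5],[[0,0,0],[0,0,0],5]])

```text
clock: 7.48
position: [0.4472, -0.1001, 0.2194]
ee_rot: [-0.001, 0.902, 0.432, -0.0]
contact_force: [0.3, 0.6, -0.6]
width: 0.05
gripper_force: 0.0
```

```bash
python3 look.py w4; python3 - <<'E'
from h import *
a=eyes.get_image("top")[:,:,::-1];w=cv2.imread("pics/w4.png")
cv2.imwrite("pics/e.png",np.hstack([cv2.resize(a[135:245,185:295],(400,400),interpolation=2),cv2.resize(w,(400,250)) if 0 else cv2.copyMakeBorder(cv2.resize(w,(400,250)),0,150,0,0,0)]))
E
```

```text
7.475 [ 0.44721266 -0.10010259  0.21944384] [-8.38324531e-04  9.01818157e-01  4.32114799e-01 -3.30435321e-04] yaw y -0.6771229357199249 0.049953092861098385 [ 0.32212892  0.64161512 -0.64309039] [-3.72743994e-01  1.15562274e-01  1.77407582e+00  6.96073359e-04
  1.25363109e+00  3.04161299e-01]
handle [ 339.2684525  -109.27055782]
noz [ 237.40630585 -145.66209281]
red [258.60861785  -3.87918005]
```

View pics/e.png

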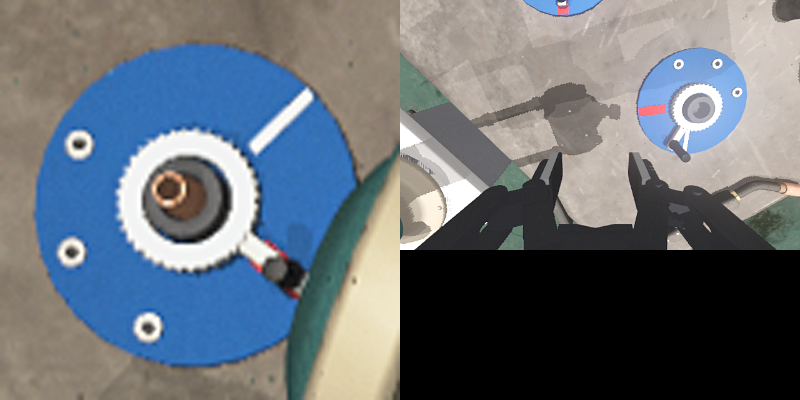

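The top crop shows the handle top at about (275,268), with the lever over the red bar and the nozzle standing. I'll check the angle, then sign off if it's within tolerance.

```bash
python3 - <<'E'
from h import *
ct=eyes.get_calibration("top")
p=onz(ct,185+275/3.64,135+268/3.64,.08)[:2];C=np.array([.5491,.104]);d=p-C;a=np.arctan2(d[1],d[0]);print(p,np.hypot(*d),a,a+2.234)
if abs(a+2.234)<.06: print(job.sign_off())
E
```

```text
[0.50747239 0.04848825] 0.06938596311854317 -2.214225910934264 0.019774089065736078
the job is handed in; nothing more can be done
None
```

The nozzle holder's collar is turned to its red locked mark (measured within about 0.02 rad) and released. The nozzle is still standing, the gripper stayed clear of the spare collar, and the job is handed in.

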